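# Close and stack the flower boxes

### The arm

A 6-joint arm with a two-finger parallel gripper is mounted at the origin on the work surface. World frame = base frame: x ahead of the robot, y to its left, z up, the work surface at z = 0. Lengths are in m, angles in degrees, forces in N, time in s.
With the tool pointing down it reaches from about 0.35 to 0.875 m from the base axis. Payload 4.2 kg.
Tool frame: the origin (TCP) lies midway between the tips of the shut fingers; the grasp point (between the pads) lies 19 mm behind it; z points along the fingers, y is the line along which they close (so a half turn about z gives the same grasp; the last joint's range is limited). The gripper opens to 87 mm and grips with 3 to 60 N. Pads are 19 mm wide; open, the fingers measure 117 mm over their backs; the gripper's body (75 mm by 190 mm) begins 51 mm behind the grasp point.
Start: joints at [89.072, 22.042, 0.453, 0, -68.411, -14.817], TCP at [0.17, 0.602, 0.223] pointing down, gripper open.
Joint ranges: [-179.83, 179.83], [-69.29, 118.12], [-61.27, 80.66], [-181.25, 117.63], [-171.15, -9.14], [-177.46, 177.46]. Speed limits (degrees/s): [159.86, 159.86, 180, 180, 180, 180].

### API

Orientations are given as a 3x3 rotation matrix whose columns are the frame's x, y, z axes.
In Python, from station import r, cams gives the robot as it stands.
- The arm moves only by the tool play_rows, never from a script. Its argument "commands" is text: rows parted by semicolons, each of 6 numbers parted by spaces: the shift along the world's x, y, z normalised to -1 to 1, where 1 is 30 mm, then the turn, a rotation vector about the world's x, y, z normalised to -1 to 1, where 1 is 0.15 rad. A call has 1 to 20 rows; each row shifts and turns the commanded pose from where the row before left it; what a row does not reach is not made up. A row lasts 1/10 s, in which the tool goes at most 50 mm and 8.59 degrees, less where a joint would pass 70% of its speed; a pose out of reach is approached as far as the arm can. A call with a number of a shift or a turn outside -1 to 1 is refused whole. A call with a gripper value outside its range is refused whole. "grip" is the finger opening in mm, from 0 to 87, set as the call begins (left out, the last holds). The fingers move at their own pace and stop on an object; the grip force is fixed at half the most. Time passes only in rows, so rows that do not move let the fingers close. It gives the time, the measured TCP pose, the force, the opening and the grip force at its end, in the units of the state.
- r.sense(): the state, without advancing time (a new reading comes with each control period).
- cams.capture(name): name is "scene" or "top" or "wrist"; returns (picture, depth): 400x640x3 uint8, blue, green, red; 400x640 float32, m along the optical axis (not along the pixel's ray), 0 where there is no reading.
- cams.camera_info(name): a dict with "mtx" (3x3 intrinsics, pixels), "k1" (the pictures are not rectified: a ray, as slopes to the right and down, at radius r is drawn at 1 + k1 r^2 times it, then the intrinsics apply), "R" (3x3) and "t" (3): a world point X has camera coordinates R X + t. Camera axes: x right, y down, z forward; pixel columns grow to the right and rows downward; lengths in m; the calibration is good to about 2 mm. A picture is of the moment at which its call begins: read the wrist's pose just before it. camera_info takes no time and is no camera call; for the wrist camera it gives the pose at the moment of the call.
- r.finish_job(): hands the job in; it is judged then, once.
The state is a dict: "time_s": time; "joints": joint angles; "joint_velocities": joint speeds; "effort": joint torques, N m; "tcp_pos": TCP position; "ee_rot": TCP orientation; "wrist_force": force on the tool from outside, world axes, zero at the start; "moment": the same for the moment, N m; "gripper_width": opening from 0.0 (shut) to 1.0 (fully open); "gripper_force": force on a finger pad.
Only numpy, scipy, OpenCV 4.12 (cv2) and the standard library are available. Lean on these libraries where they do the work, as an engineer would, in place of code of your own. Each camera call takes 0.05 s, during which the arm holds its last target. There are 200 camera calls.

### The job

Close the open tub of porcelain flowers: put its loose cover on and press it straight down until both end clips snap under the rim. Then stack the deep closed box on it and after that the shallow one on top, each set down gently with its base recesses locked over the lugs below and lying flat. Build the stack where the open tub stands, keep all boxes upright, never drop them, and leave the other things on the bench where they are.

Things in the scene. Friction and masses are not known exactly. Their poses are not given: they have to be found in the camera images.
- open_box: The open white tub of porcelain flowers. Origin: centre of the underside, z up, x along its length. 102 mm long, 56 mm wide, rim 40 mm high, walls 3 mm, opening 96 x 50 mm; flowers stay 16 mm or more below the rim. Ribs in the middle of the long sides make it 64 mm wide, but only from 0 to 22 mm height. 0.4 to 0.65 kg, loose on the bench.
- rim (a point): Centre of the open tub's rim, 40 mm above its origin. At both short ends a flange 4 mm thick sticks out 4 mm just under the rim (110 mm over the flanges); the cover's hooks must snap under these.
- cover: The loose grey cover, lying right way up. Origin: centre of the plate's underside, 16 mm above the bench as it lies; z up. Plate 111 (x) x 56 (y) x 10 mm; a thumb ear 40 mm long and 10 mm thick in the middle of each long side makes it 64 mm wide: grip there. Below, a plug 12 mm deep (93 x 46.5 mm, lower half 88 x 41.5) enters the tub. Clip arms hang at the x ends. 0.11 kg. Either way round fits.
- cover_top (a point): Centre of the cover plate's top, 10 mm above its origin. Bare here, so it can be pressed. Two tapered round lugs at x = +30 and -30 mm: 16 mm diameter at the foot, 11 mm at the top, 6 mm high. Set on the tub, the cover first stops on its hooks about 11 mm too high; about 6 to 12 N straight down snaps it home, the plate then resting on the rim (cover origin 40 mm above the tub's).
- clip_a (a joint): Clip arm at the cover's +x end, 24 mm wide, reaching 16 mm below the plate; 121 mm over both arms. Sprung hinge: 0 rad hanging straight (free, or snapped home), about 0.15 to 0.25 while its hook is forced past the flange.
- clip_b (a joint): The same at the cover's -x end.
- deep_box: The deep closed box, the taller one: white tub, grey cover clipped on. Origin: centre of the underside, z up. 121 mm long over the clips (x), 56 mm wide (y), cover plate from 60 to 70 mm height. In the middle of the long sides it is 64 mm wide: ears 40 mm long on the cover plate, ribs 44 mm long from 0 to 42 mm height. 0.2 to 0.45 kg.
- deep_top (a point): Centre of the deep box's cover top, 70 mm above its origin; two lugs as on the loose cover at x = +30 and -30 mm, rising to 76 mm.
- deep_base (a point): Centre of the deep box's underside (its origin). Two square recesses, 18.5 mm wide, 7.5 mm deep, at x = +30 and -30 mm, y = 0, drop over the lugs below; either way round fits. Locked on the loose cover, this point lies on the centre of the cover plate's top.
- shallow_box: The shallow closed box: as the deep one but low. Origin: centre of the underside, z up, x along its length. Cover plate and ears from 32 to 42 mm height, ribs from 0 to 14 mm, lugs to 48 mm; the same two recesses underneath. Locked on the deep box, its origin lies on the centre of that cover's top. 0.15 to 0.31 kg.
- pot_a: Bystander, not to be disturbed: small flowered brown pot, 60 mm wide, 58 mm high. Origin: centre of the underside.
- pot_b: Bystander, not to be disturbed: small flowered brown pot, 56 mm wide, 62 mm high. Origin: centre of the underside.
- jar: Bystander, not to be disturbed: amber jar, 50 mm diameter, 60 mm high. Origin: centre of the underside.
- tin: Bystander, not to be disturbed: plain metal tin, 56 mm diameter, 45 mm high. Origin: centre of the underside.
- pot_c: Bystander, not to be disturbed: larger flowered pot, 90 mm wide, 105 mm high, on the far side. Origin: centre of the underside.
- bottle: Bystander, not to be disturbed: tall white bottle, 56 mm diameter, 170 mm high, on the far side. Origin: centre of the underside.
- flat_box: Bystander, not to be disturbed: cardboard box without lugs, 110 x 60 x 35 mm, on the far side. Origin: centre of the underside.
Mind the look-alikes: they are no part of the job. Leave any orange or purple look-alike of the shallow_box alone.

How it is judged:
By the outcome, as a careful person would: the job done as asked, in the order asked, and still so for the second after the job is handed in, with the robot touching nothing.
It also fails if it takes over 72 s, if anything falls off the work surface, if the arm or the gripper's body presses on something with over 40 N, if the wrist force passes 120 N, or if a joint passes its speed limit or range.

## Working session

There is one attempt and no reset: what is moved stays moved. The work goes in short steps, Python scripts to look and compute and a tool call to move; the robot and the scene stay as the last step left them, time stands still between calls to the robot, and variables do not carry over. Pictures are saved under pics/ and viewed, at most 10 in all, crops included, and the job is handed in when it is done.

Besides the shell and the picture viewer there is one more tool, called as name(argument=value, ...) on one line, values as JSON. play_rows: Moves the arm, as the interface text tells. Scaled input: -1 to 1 covers 30 mm each way for a shift and 0.15 rad each way for a turn. Its arguments: {"type":"object","properties":{"commands":{"type":"string"},"grip":{"type":"number"}},"required":["commands"]}

```bash
ls; mkdir -p pics; cat > h.py <<'E'
import numpy as np, cv2
from station import r, cams
def grab(n):
    ci=cams.camera_info(n); p,d=cams.capture(n); return p,d,ci
def rays(uv,ci):
    uv=np.atleast_2d(np.float64(uv)); K=np.array(ci["mtx"]); 
    q=np.c_[(uv[:,0]-K[0,2])/K[0,0],(uv[:,1]-K[1,2])/K[1,1]]
    s=q.copy()
    for _ in range(20): s=q/(1+ci["k1"]*(s**2).sum(1,keepdims=True))
    return np.c_[s,np.ones(len(s))]
def plane(uv,z,ci):
    R=np.array(ci["R"]);t=np.array(ci["t"]).ravel(); d=rays(uv,ci)@R; c=-R.T@t
    return c+d*((z-c[2])/d[:,2])[:,None]
def cloud(d,ci):
    v,u=np.mgrid[0:d.shape[0],0:d.shape[1]]; s=rays(np.c_[u.ravel(),v.ravel()],ci)*d.reshape(-1,1)
    R=np.array(ci["R"]);t=np.array(ci["t"]).ravel()
    return ((s-t)@R).reshape(*d.shape,3)
E
python3 - <<'E'
from h import *
for n in ("top","scene"):
    p,d,ci=grab(n); cv2.imwrite(f"pics/{n}0.png",p); np.savez(f"{n}0.npz",p=p,d=d,**{k:np.array(v) for k,v in ci.items()})
    R=np.array(ci["R"]);print(n,-R.T@np.array(ci["t"]).ravel(),R[2],(d>0).mean())
print(r.sense())
E
```

```text
pics
top [0.41679124 0.03653308 1.20133559] [ 0.11754832  0.00350919 -0.99306096] 0.9959296875
scene [ 1.2441608  -0.46956908  1.1436329 ] [-0.49129981  0.37244964 -0.78734094] 0.9959140625
{'time_s': 0.1, 'joints': array([ 8.90713438e+01,  2.20853890e+01,  3.87563179e-01, -2.52195128e-02,
       -6.84116041e+01, -1.48161278e+01]), 'joint_velocities': array([-0.11296669, -0.09316561,  0.15067892,  0.12570804, -0.02310713,
        0.13522874]), 'effort': array([ 7.96219479e-05, -3.91688275e+01,  1.87934840e+01,  4.23187941e+00,
        1.34295342e-02, -7.35493313e-05]), 'tcp_pos': array([0.16943796, 0.60103113, 0.22157912]), 'ee_rot': array([[ 9.62435899e-01, -2.71508650e-01, -4.40186887e-04],
       [-2.71508991e-01, -9.62434022e-01, -1.90299312e-03],
       [ 9.30282565e-05,  1.95102359e-03, -9.99998092e-01]]), 'wrist_force': array([0.24533606, 0.20735674, 0.54434321]), 'moment': array([-0.04804858, -0.02544973, -0.02530999]), 'gripper_force': 0.0, 'gripper_width': 0.9989512660332881}
```

View pics/top0.png

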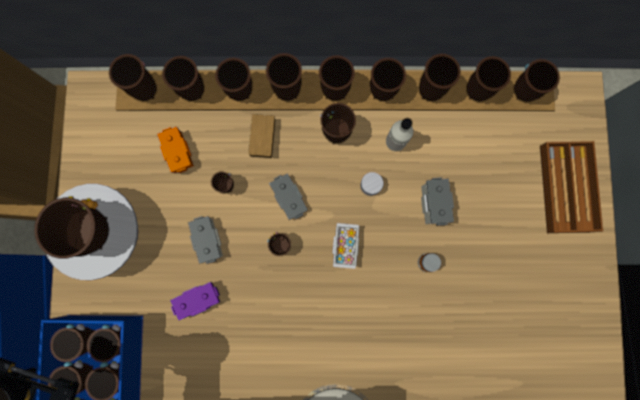

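View pics/scene0.png

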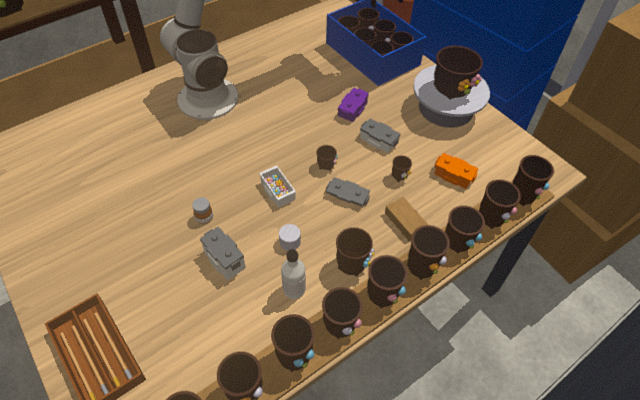

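The top view shows the open tub at (347,246). There are three grey lugged things, at (289,197), (205,240) and (438,201), which could each be the cover, shallow or deep box. The orange (174,150) and purple (195,301) ones are decoys. I'll tell the grey ones apart by height.

```bash
cat >> h.py <<'E'
def topface(W,p,cx,cy,rad=0.09,zr=(0.01,0.09),tol=0.004):
    "flat top face points round (cx,cy): z level, min-area rectangle"
    m=(np.hypot(W[...,0]-cx,W[...,1]-cy)<rad)&(W[...,2]>zr[0])&(W[...,2]<zr[1])
    z=W[...,2][m]; hst,e=np.histogram(z,np.arange(zr[0],zr[1],.002)); k=hst.argmax(); zz=np.median(z[abs(z-e[k]-.001)<.003])
    mm=(m&(abs(W[...,2]-zz)<tol)).astype(np.uint8)
    n,l,s,c=cv2.connectedComponentsWithStats(mm); k=1+s[1:,4].argmax()
    P=W[l==k][:,:2].astype(np.float32); (c,(a,b),an)=cv2.minAreaRect(P*1000)
    if a<b: a,b,an=b,a,an+90
    an=(an+90)%180-90
    return zz,np.array(c)/1000,(a,b),an,len(P)
E
python3 - <<'E'
from h import *
for n in("top","scene"):
    f=np.load(f"{n}0.npz"); ci={k:f[k] for k in("mtx","k1","R","t")}; W=cloud(f["d"],ci)
    px={"top":{"tub":(347,246),"A":(289,197),"B":(205,240),"D":(438,201)},"scene":{"tub":(277,186),"A":(348,192),"B":(380,134),"D":(222,250)}}[n]
    for k,(u,v) in px.items():
        c=W[v-3:v+4,u-3:u+4].reshape(-1,3); c=np.median(c,0); print(n,k,c.round(3),topface(W,f["p"],c[0],c[1]))
    if n=="top":
        for k,(u,v) in dict(potb=(222,183),pota=(279,244),jar=(431,262),tin=(372,183),bottle=(400,135),potc=(338,124),flat=(262,136)).items(): print(k,W[v,u].round(3))
    else:
        c=cv2.resize(f["p"][110:290,170:430],(780,540),interpolation=cv2.INTER_CUBIC); cv2.imwrite("pics/crop.png",c)
E
```

```text
top tub [ 0.458 -0.03   0.019] (np.float64(0.021284933705510052), array([ 0.4595069 , -0.02629675]), (93.36649322509766, 48.94493103027344), -4.950996398925781, 458)
top A [0.585 0.121 0.025] (np.float64(0.02538447006436473), array([0.58648962, 0.12428912]), (120.93466186523438, 63.63956069946289), 29.57118034362793, 868)
top B [0.472 0.333 0.042] (np.float64(0.04150182166188383), array([0.47369492, 0.33722586]), (118.68159484863281, 62.81507110595703), 18.883852005004883, 883)
top D [ 0.569 -0.256  0.069] (np.float64(0.06933930875096433), array([ 0.56995453, -0.26136407]), (120.66679382324219, 65.56491088867188), 6.815155029296875, 957)
potb [0.626 0.302 0.001]
pota [0.463 0.147 0.009]
jar [ 0.417 -0.237  0.061]
tin [ 0.619 -0.094  0.044]
bottle [ 0.726 -0.156  0.117]
potc [ 0.787 -0.008  0.008]
flat [0.746 0.193 0.032]
scene tub [ 0.46  -0.025  0.019] (np.float64(0.02091572878168191), array([ 0.45470523, -0.02088485]), (88.51100158691406, 45.34199142456055), -4.790885925292969, 273)
scene A [0.599 0.119 0.026] (np.float64(0.02483553463406847), array([0.59134967, 0.12474368]), (120.34610748291016, 67.278076171875), 30.11285972595215, 613)
scene B [0.49  0.327 0.04 ] (np.float64(0.039153703535128204), array([0.48022266, 0.33687857]), (121.9278335571289, 66.60026550292969), 21.67251205444336, 459)
scene D [ 0.585 -0.265  0.068] (np.float64(0.06867057414408137), array([ 0.57362982, -0.26074246]), (122.74883270263672, 64.90556335449219), 5.41799259185791, 890)
```

View pics/crop.png

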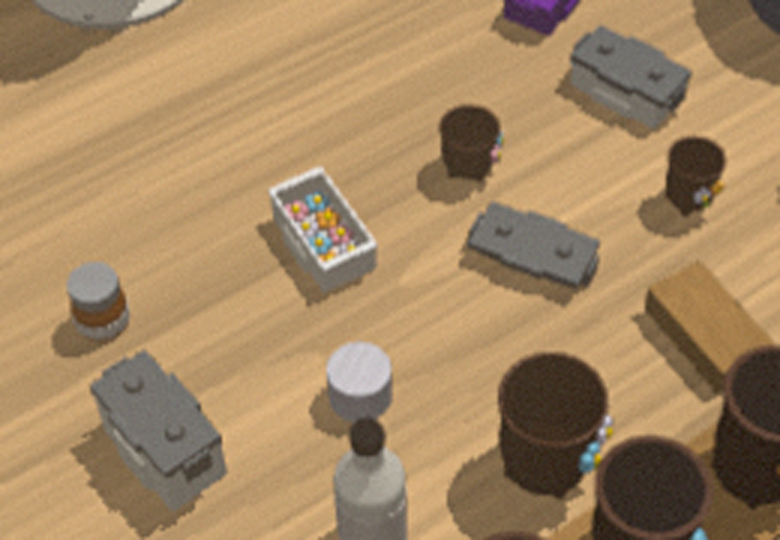

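The crop confirms the heights. The cover is A (grey, top at 26 mm, no white tub under it), the shallow box is B (42 mm, white tub below) and the deep box is D (70 mm). Setting out to above the cover.

play_rows(commands="0.82 -0.93 0 0 0 0.315;0.82 -0.93 0 0 0 0.315;0.82 -0.93 0 0 0 0.315;0.82 -0.93 0 0 0 0.315;0.82 -0.93 0 0 0 0.315;0.82 -0.93 0 0 0 0.315;0.82 -0.93 0 0 0 0.315;0.82 -0.93 0 0 0 0.315;0.82 -0.93 0 0 0 0.315;0.82 -0.93 0 0 0 0.315;0.82 -0.93 0 0 0 0.315;0.82 -0.93 0 0 0 0.315;0.82 -0.93 0 0 0 0.315;0.82 -0.93 0 0 0 0.315;0.82 -0.93 0 0 0 0.315;0.82 -0.93 0 0 0 0.315;0.82 -0.93 0 0 0 0.315;0 0 0 0 0 0;0 0 0 0 0 0", grip=87)

```text
time_s: 2.0
tcp_pos: [0.5876, 0.1265, 0.2216]
ee_rot: [[0.865, 0.502, -0.002], [0.502, -0.865, -0.0], [-0.002, -0.001, -1.0]]
wrist_force: [-0.4, -0.2, 1.0]
gripper_width: 0.999
gripper_force: 0.0
```

```bash
cat >> h.py <<'E'
def look(tag,cx,cy,zr,rad=0.09):
    s=r.sense(); p,d,ci=grab("wrist"); cv2.imwrite(f"pics/{tag}.png",p); W=cloud(d,ci); np.savez(f"{tag}.npz",p=p,d=d,W=W,**{k:np.array(v) for k,v in ci.items()})
    R=s["ee_rot"]; print("tcp",s["tcp_pos"].round(4),"yaw",np.degrees(np.arctan2(R[1,0],R[0,0])).round(2),"z",R[:,2].round(4),"t",s["time_s"])
    cc=-ci["R"].T@np.array(ci["t"]).ravel(); print("cam",cc.round(3),"axis",np.array(ci["R"])[2].round(3))
    try: print(topface(W,p,cx,cy,rad,zr))
    except Exception as e: print(e)
    return p,d,ci,W
E
python3 -c "
from h import *
look('w1',.588,.124,(.015,.06))"
```

```text
tcp [0.5876 0.1265 0.2216] yaw 30.15 z [-1.7e-03 -4.0e-04 -1.0e+00] t 2.0
cam [0.65  0.162 0.383] axis [-0.228 -0.133 -0.964]
(np.float64(0.025691568781730102), array([0.58737036, 0.12178134]), (116.89852905273438, 63.73883819580078), 28.94951057434082, 4212)
```

View pics/w1.png

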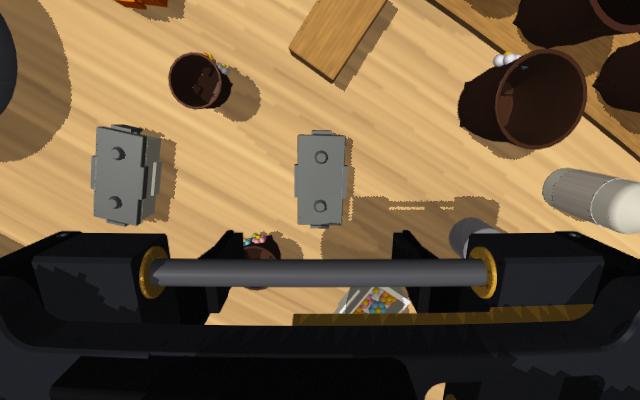

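The view shows the cover at (321,178), with lugs at (321,157) and (320,206), and the shallow box at (125,175). I'll refine with the lugs by depth.

```bash
cat >> h.py <<'E'
def lugs(W,cx,cy,ztop,rad=0.08):
    "two lug tops above plate level ztop: centre + yaw"
    m=((np.hypot(W[...,0]-cx,W[...,1]-cy)<rad)&(W[...,2]>ztop+.0035)&(W[...,2]<ztop+.009)).astype(np.uint8)
    n,l,s,c=cv2.connectedComponentsWithStats(m); o=1+np.argsort(-s[1:,4])[:2]
    P=[W[l==k][:,:2] for k in o]; P=[(p.min(0)+p.max(0))/2 for p in P]; c=sum(P)/2; d=P[0]-P[1]; d=d if d[0]>0 else -d
    print("lugs c",c.round(4),"sep",np.hypot(*d).round(4),"yaw",np.degrees(np.arctan2(d[1],d[0])).round(2),s[o,4]); return c
E
python3 -c "
from h import *
W=np.load('w1.npz')['W']
lugs(W,.587,.122,.0257); print(topface(W,0,.474,.337,.08,(.035,.06))); lugs(W,.474,.337,.0415)
f=np.load('top0.npz'); W=cloud(f['d'],{k:f[k] for k in('mtx','k1','R','t')})
lugs(W,.587,.124,.0254);lugs(W,.474,.337,.0415);lugs(W,.57,-.261,.0693)
"
```

```text
lugs c [0.5899 0.1237] sep 0.0605 yaw 28.48 [102  95]
(np.float64(0.041391197031615076), array([0.47567328, 0.33572153]), (121.82158660888672, 65.96653747558594), 18.61849021911621, 4435)
lugs c [0.4765 0.3355] sep 0.0604 yaw 17.45 [99 92]
lugs c [0.5871 0.1242] sep 0.0575 yaw 30.23 [24 16]
lugs c [0.4714 0.3364] sep 0.0614 yaw 18.6 [23 21]
lugs c [ 0.5707 -0.2616] sep 0.0598 yaw 8.0 [26 21]
```

play_rows(commands="0.013 -0.1 -0.95 0 0 -0.13;0 0 -0.95 0 0 0;0 0 -0.95 0 0 0;0 0 -0.95 0 0 0;0 0 -0.95 0 0 0;0 0 -0.95 0 0 0;0 0 -0.95 0 0 0;0 0 -0.19 0 0 0;0 0 -0.19 0 0 0;0 0 -0.19 0 0 0;0 0 0 0 0 0;0 0 0 0 0 0")

```text
time_s: 3.25
tcp_pos: [0.5887, 0.1246, 0.007]
ee_rot: [[0.873, 0.487, 0.002], [0.487, -0.873, 0.001], [0.002, 0.0, -1.0]]
wrist_force: [-0.4, -0.2, 0.5]
gripper_width: 1.001
gripper_force: 0.0
```

play_rows(commands="0 0 0 0 0 0;0 0 0 0 0 0;0 0 0 0 0 0;0 0 0 0 0 0;0 0 0 0 0 0;0 0 0 0 0 0", grip=50)

```text
time_s: 3.85
tcp_pos: [0.5883, 0.1242, 0.0062]
ee_rot: [[0.873, 0.487, 0.0], [0.487, -0.873, -0.0], [0.0, 0.0, -1.0]]
wrist_force: [0.1, 0.5, 1.0]
gripper_width: 0.731
gripper_force: 30.0
```

Gripped at 63.6 mm, as expected. Lifting, then backing off behind the tub to see the tub and the held cover in one wrist image.

play_rows(commands="0 0 0.3 0 0 0;0 0 0.7 0 0 0;0 0 1 0 0 0;0 0 1 0 0 0;-0.59 -0.4 0.69 0 0 -0.33;-0.59 -0.4 0.69 0 0 -0.33;-0.59 -0.4 0.69 0 0 -0.33;-0.59 -0.4 0.69 0 0 -0.33;-0.59 -0.4 0.69 0 0 -0.33;-0.59 -0.4 0.69 0 0 -0.33;-0.59 -0.4 0.69 0 0 -0.33;-0.59 -0.4 0.69 0 0 -0.33;-0.59 -0.4 0.69 0 0 -0.33;-0.59 -0.4 0.69 0 0 -0.33;-0.59 -0.4 0.69 0 0 -0.33;-0.59 -0.4 0.69 0 0 -0.33;0 0 0 0 0 0;0 0 0 0 0 0")

```text
time_s: 5.65
tcp_pos: [0.3753, -0.0197, 0.3446]
ee_rot: [[0.996, -0.085, 0.001], [-0.085, -0.996, 0.001], [0.001, -0.002, -1.0]]
wrist_force: [0.4, -0.6, -2.3]
gripper_width: 0.731
gripper_force: 30.0
```

```bash
python3 -c "
from h import *
p,d,ci,W=look('w2',.459,-.025,(.034,.05))
t=r.sense()['tcp_pos']
# held cover (above tcp)
print('held',topface(W,p,t[0],t[1],.09,(t[2]+.005,t[2]+.045)))
"
```

```text
tcp [ 0.3753 -0.0197  0.3446] yaw -4.86 z [ 0.0013  0.0014 -1.    ] t 5.65
cam [ 0.447 -0.026  0.506] axis [-0.26   0.022 -0.965]
(np.float64(0.039382246663339004), array([ 0.46782648, -0.02708248]), (96.58308410644531, 56.368309020996094), -4.8535919189453125, 502)
held (np.float64(0.36402532349252187), array([ 0.40516006, -0.02305311]), (81.9162826538086, 54.0755615234375), 85.14891815185547, 12040)
```

View pics/w2.png

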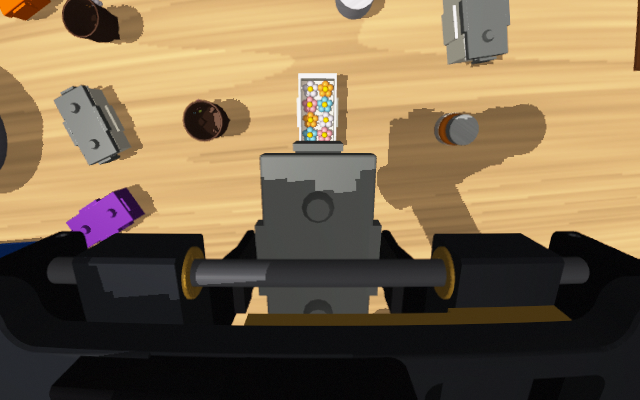

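The image shows the held cover (front lug at (318,208)) with the tub ahead, its far rim at row 75. I'll compute both in the tool frame from the same image.

```bash
python3 -c "
from h import *
f=np.load('w2.npz');W=f['W']; t=np.array([.3753,-.0197,.3446]); a=np.radians(-4.86)
L=(W-t); x=(L[...,0]*np.cos(a)+L[...,1]*np.sin(a))*1000; y=(-L[...,0]*np.sin(a)+L[...,1]*np.cos(a))*1000; z=W[...,2]
def rect(m,n):
    k,l,s,c=cv2.connectedComponentsWithStats(m.astype(np.uint8)); m=l==1+s[1:,4].argmax()
    P=np.c_[x[m],y[m]]; print(n,m.sum(),'x',np.percentile(P[:,0],[0,1,99,100]).round(1),'y',np.percentile(P[:,1],[0,1,50,99,100]).round(1),'z',np.median(z[m]).round(4))
    return m
rng=(abs(y)<60)&(x>20)&(x<170)
rect(rng&(z>.036)&(z<.045),'rim')
rect(rng&(z>.030)&(z<.045),'rim+fl')
# straight rim sides: yaw from fit of outer edges
m=rng&(z>.036)&(z<.045)&(x<125)
xs=np.arange(55,125,4);lo=[y[m&(abs(x-q)<2)].min() for q in xs];hi=[y[m&(abs(x-q)<2)].max() for q in xs]
print('edges yaw',np.degrees(np.polyfit(xs,lo,1)[0]),np.degrees(np.polyfit(xs,hi,1)[0]),np.median(lo),np.median(hi))
hz=.3446+.02
near=(abs(y)<45)&(abs(x)<80)
rect(near&(abs(z-hz)<.003),'plate'); rect(near&(abs(z-hz)<.003)&(x>22),'platefront')
q=near&(z>hz+.002)&(z<hz+.010)&(x>5)&(x<55)&(abs(y)<15); rect(q,'lug')
p=near&(x>10); h,e=np.histogram(z[p],np.arange(.33,.40,.002)); print(list(zip(e.round(3),h)))
"
```

```text
rim 500 x [ 44.5  46.  141.  141.1] y [-27.7 -27.6   0.4  28.5  28.7] z 0.0394
rim+fl 522 x [ 44.5  46.1 141.  141.1] y [-27.7 -27.6   0.4  28.5  28.7] z 0.0393
edges yaw -0.6224860005560213 0.8326829540671494 -26.782967770617994 27.645201456374288
plate 11937 x [ 3.   3.9 56.6 57.1] y [-41.8 -32.2  -0.2  31.3  40.1] z 0.3641
platefront 7460 x [22.  22.3 56.9 57.1] y [-28.6 -27.7  -0.2  26.9  27.7] z 0.3641
lug 671 x [24.1 25.1 38.3 38.9] y [-8.  -7.4 -0.7  6.2  6.5] z 0.3697
[(np.float64(0.33), np.int64(0)), (np.float64(0.332), np.int64(0)), (np.float64(0.334), np.int64(0)), (np.float64(0.336), np.int64(0)), (np.float64(0.338), np.int64(0)), (np.float64(0.34), np.int64(0)), (np.float64(0.342), np.int64(6)), (np.float64(0.344), np.int64(52)), (np.float64(0.346), np.int64(53)), (np.float64(0.348), np.int64(97)), (np.float64(0.35), np.int64(28)), (np.float64(0.352), np.int64(74)), (np.float64(0.354), np.int64(54)), (np.float64(0.356), np.int64(107)), (np.float64(0.358), np.int64(107)), (np.float64(0.36), np.int64(317)), (np.float64(0.362), np.int64(4917)), (np.float64(0.364), np.int64(5402)), (np.float64(0.366), np.int64(228)), (np.float64(0.368), np.int64(380)), (np.float64(0.37), np.int64(293)), (np.float64(0.372), np.int64(58)), (np.float64(0.374), np.int64(59)), (np.float64(0.376), np.int64(72)), (np.float64(0.378), np.int64(54)), (np.float64(0.38), np.int64(31)), (np.float64(0.382), np.int64(3)), (np.float64(0.384), np.int64(0)), (np.float64(0.386), np.int64(0)), (np.float64(0.388), np.int64(0)), (np.float64(0.39), np.int64(0)), (np.float64(0.392), np.int64(0)), (np.float64(0.394), np.int64(0)), (np.float64(0.396), np.int64(0))]
```

```bash
python3 -c "
from h import *
f=np.load('w2.npz');W=f['W'];p=f['p']; t=np.array([.3753,-.0197,.3446]); a=np.radians(-4.86)
L=(W-t); x=(L[...,0]*np.cos(a)+L[...,1]*np.sin(a))*1000
for u in (308,318,328): print([(v,x[v,u].round(1),(W[v,u,2]*1000).round(0),int(p[v,u].sum()//3)) for v in range(68,86)])
f=np.load('top0.npz');W=cloud(f['d'],{k:f[k] for k in('mtx','k1','R','t')});p=f['p'];L=(W-t); x=(L[...,0]*np.cos(a)+L[...,1]*np.sin(a))*1000
for u in (346,348): print([(v,x[v,u].round(1),(W[v,u,2]*1000).round(0),int(p[v,u].sum()//3)) for v in list(range(220,232))+list(range(260,272))])
"
```

```text
[(68, np.float64(154.2), np.float64(-0.0), 172), (69, np.float64(152.7), np.float64(-0.0), 170), (70, np.float64(151.4), np.float64(-1.0), 172), (71, np.float64(149.7), np.float64(-0.0), 171), (72, np.float64(148.1), np.float64(1.0), 172), (73, np.float64(140.7), np.float64(41.0), 227), (74, np.float64(139.4), np.float64(40.0), 243), (75, np.float64(138.1), np.float64(40.0), 244), (76, np.float64(136.8), np.float64(39.0), 244), (77, np.float64(135.3), np.float64(40.0), 244), (78, np.float64(134.1), np.float64(39.0), 158), (79, np.float64(134.1), np.float64(28.0), 111), (80, np.float64(134.2), np.float64(16.0), 110), (81, np.float64(132.4), np.float64(19.0), 180), (82, np.float64(130.8), np.float64(20.0), 220), (83, np.float64(129.2), np.float64(21.0), 233), (84, np.float64(127.7), np.float64(22.0), 235), (85, np.float64(126.4), np.float64(20.0), 212)]
[(68, np.float64(154.4), np.float64(-2.0), 171), (69, np.float64(152.8), np.float64(-1.0), 172), (70, np.float64(151.1), np.float64(0.0), 172), (71, np.float64(149.8), np.float64(-1.0), 171), (72, np.float64(148.1), np.float64(1.0), 169
[... 3113 characters left out ...]
7.8), np.float64(18.0), 154), (230, np.float64(125.0), np.float64(20.0), 133), (231, np.float64(122.5), np.float64(20.0), 124), (260, np.float64(47.8), np.float64(27.0), 126), (261, np.float64(45.4), np.float64(18.0), 130), (262, np.float64(42.8), np.float64(19.0), 135), (263, np.float64(40.3), np.float64(18.0), 143), (264, np.float64(37.7), np.float64(12.0), 157), (265, np.float64(35.2), np.float64(11.0), 173), (266, np.float64(32.7), np.float64(43.0), 186), (267, np.float64(30.2), np.float64(45.0), 177), (268, np.float64(27.4), np.float64(4.0), 155), (269, np.float64(24.8), np.float64(1.0), 139), (270, np.float64(22.2), np.float64(2.0), 134), (271, np.float64(19.6), np.float64(-1.0), 132)]
```

The rim band is 7 mm deep (134 to 141), so it includes the flange and the tub centre is at tool x of about 86. The top camera says about 83, so I'll take one closer look from low down.

play_rows(commands="-0.2 0 -0.5 0 0 0;0 0 -1 0 0 0;0 0 -1 0 0 0;0 0 -1 0 0 0;0 0 -1 0 0 0;0 0 -1 0 0 0;0 0 -1 0 0 0;0 0 -1 0 0 0;0 0 -0.8 0 0 0;0 0 -0.4 0 0 0;0 0 0 0 0 0;0 0 0 0 0 0")

```text
time_s: 6.9
tcp_pos: [0.3698, -0.0197, 0.0829]
ee_rot: [[0.996, -0.084, -0.002], [-0.084, -0.996, -0.001], [-0.002, 0.001, -1.0]]
wrist_force: [-0.3, 0.4, -1.5]
gripper_width: 0.735
gripper_force: 30.0
```

```bash
cat >> h.py <<'E'
def tool(W):
    s=r.sense(); L=W-s["tcp_pos"]; R=s["ee_rot"]; a=np.arctan2(R[1,0],R[0,0])
    return (L[...,0]*np.cos(a)+L[...,1]*np.sin(a))*1000,(-L[...,0]*np.sin(a)+L[...,1]*np.cos(a))*1000,W[...,2]*1000
def ext(x,y,z,m,n):
    k,l,s,c=cv2.connectedComponentsWithStats(m.astype(np.uint8))
    if k<2: print(n,'none'); return
    m=l==1+s[1:,4].argmax()
    print(n,m.sum(),'x',np.percentile(x[m],[.5,99.5]).round(1),'y',np.percentile(y[m],[.5,99.5]).round(1),'z',np.median(z[m]).round(1))
E
python3 -c "
from h import *
p,d,ci,W=look('w3',.461,-.025,(.034,.05))
x,y,z=tool(W); T=r.sense()['tcp_pos'][2]*1000
rim=(x>30)&(x<170)&(abs(y)<50)&(z>35)&(z<46)
ext(x,y,z,rim,'rim')
q=rim&(abs(y)<15); ext(x,y,z,q,'farband')
ext(x,y,z,(abs(z-T-19.5)<3)&(x>22)&(x<70)&(abs(y)<45),'platefront'); ext(x,y,z,(z>T+21.5)&(z<T+29)&(x>15)&(x<50)&(abs(y)<14),'lug')
xs=np.arange(80,140,5);m=rim
lo=[y[m&(abs(x-q)<2)].min() for q in xs];hi=[y[m&(abs(x-q)<2)].max() for q in xs]
print(np.round(lo,1),np.round(hi,1))
"
```

```text
tcp [ 0.3698 -0.0197  0.0829] yaw -4.83 z [-1.7e-03 -9.0e-04 -1.0e+00] t 6.9
cam [ 0.442 -0.026  0.245] axis [-0.263  0.019 -0.965]
(np.float64(0.03946754093257153), array([ 0.46794745, -0.02684857]), (93.54511260986328, 56.6444091796875), -4.7843170166015625, 2538)
rim 2583 x [ 51.9 144.4] y [-27.1  29. ] z 39.4
farband 551 x [139.  144.5] y [-14.5  14.9] z 39.3
platefront 7376 x [22.2 56.6] y [-28.1  27. ] z 102.3
lug 665 x [24.3 38.1] y [-7.6  6.4] z 108.0
[-26.9 -27.2 -27.  -26.9 -27.4 -27.4 -27.  -27.  -26.7 -26.6 -26.5 -27. ] [29.3 28.5 28.3 28.7 28.6 28.3 28.8 28.8 28.6 29.  29.1 28.7]
```

play_rows(commands="0.735 -0.05 0 0 0 0;0.735 -0.05 0 0 0 0;0.735 -0.05 0 0 0 0;0.735 -0.05 0 0 0 0;0 0 0 0 0 0;0 0 -0.4 0 0 0;0 0 -0.4 0 0 0;0 0 -0.3 0 0 0;0 0 0 0 0 0;0 0 0 0 0 0")

```text
time_s: 7.95
tcp_pos: [0.4581, -0.0257, 0.0507]
ee_rot: [[0.996, -0.085, 0.0], [-0.085, -0.996, 0.0], [0.0, -0.0, -1.0]]
wrist_force: [-0.3, 0.3, -1.2]
gripper_width: 0.73
gripper_force: 30.0
```

play_rows(commands="0 0 -0.1 0 0 0;0 0 -0.1 0 0 0;0 0 -0.1 0 0 0;0 0 -0.05 0 0 0;0 0 0 0 0 0;0 0 0 0 0 0")

```text
time_s: 8.55
tcp_pos: [0.4584, -0.0256, 0.04]
ee_rot: [[0.996, -0.085, 0.001], [-0.085, -0.996, 0.0], [0.001, -0.0, -1.0]]
wrist_force: [1.2, 0.4, 0.4]
gripper_width: 0.733
gripper_force: 30.0
```

play_rows(commands="0 0 -0.1 0 0 0;0 0 0 0 0 0")

```text
time_s: 8.75
tcp_pos: [0.4582, -0.0257, 0.0367]
ee_rot: [[0.996, -0.085, 0.001], [-0.085, -0.996, 0.0], [0.001, -0.0, -1.0]]
wrist_force: [1.8, 0.7, -1.3]
gripper_width: 0.732
gripper_force: 30.0
```

play_rows(commands="0 0 -0.08 0 0 0;0 0 -0.08 0 0 0;0 0 0 0 0 0")

```text
time_s: 9.05
tcp_pos: [0.4581, -0.0257, 0.0317]
ee_rot: [[0.996, -0.085, 0.0], [-0.085, -0.996, 0.0], [0.0, -0.0, -1.0]]
wrist_force: [2.3, 0.3, -2.2]
gripper_width: 0.733
gripper_force: 30.0
```

play_rows(commands="0 0 -0.06 0 0 0;0 0 0 0 0 0;0 0 0 0 0 0")

```text
time_s: 9.35
tcp_pos: [0.4581, -0.0257, 0.0302]
ee_rot: [[0.996, -0.085, 0.0], [-0.085, -0.996, 0.0], [0.0, -0.0, -1.0]]
wrist_force: [2.7, -0.6, -0.7]
gripper_width: 0.731
gripper_force: 30.0
```

play_rows(commands="0 0 -0.05 0 0 0;0 0 0 0 0 0;0 0 0 0 0 0")

```text
time_s: 9.65
tcp_pos: [0.4581, -0.0257, 0.0301]
ee_rot: [[0.996, -0.085, 0.001], [-0.085, -0.996, -0.0], [0.001, 0.0, -1.0]]
wrist_force: [-1.6, 0.7, 12.1]
gripper_width: 0.732
gripper_force: 30.0
```

```bash
python3 -c "
from h import *
p,d,ci=grab('scene'); cv2.imwrite('pics/s1.png',cv2.resize(p[130:240,210:350],(780,612),interpolation=cv2.INTER_CUBIC)[:600])
p,d,ci,W=look('w4',.459,-.025,(.034,.06))
x,y,z=tool(W);T=r.sense()['tcp_pos'][2]*1000
m=(x>20)&(x<56)&(abs(y)<26); h,e=np.histogram(z[m],np.arange(30,65,1)); print([(int(a),int(b)) for a,b in zip(e,h) if b>20])
ext(x,y,z,(abs(z-T-19.5)<5)&(x>22)&(x<70)&(abs(y)<45),'platefront')
"
```

```text
tcp [ 0.4581 -0.0257  0.0301] yaw -4.85 z [ 6.e-04 -1.e-04 -1.e+00] t 9.7
cam [ 0.53  -0.032  0.192] axis [-0.261  0.02  -0.965]
(np.float64(0.049579479459449356), array([ 0.4879758 , -0.02909934]), (81.316162109375, 54.029842376708984), 85.17839050292969, 12067)
[(47, 36), (48, 1018), (49, 4000), (50, 1741), (51, 154), (52, 73), (53, 102), (54, 124), (55, 283), (56, 102)]
platefront 7590 x [22.2 56.9] y [-28.   27.2] z 49.6
```

View pics/s1.png

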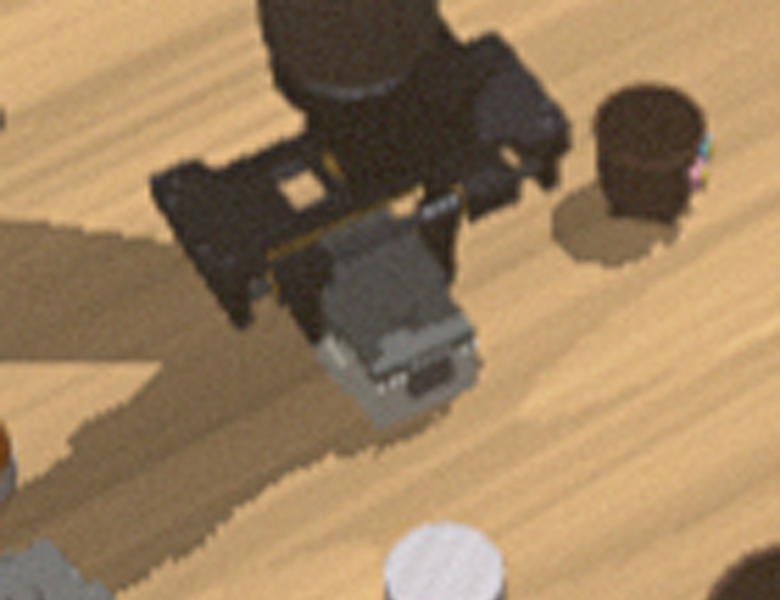

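The plate top reads 49.6 mm and is flat on the rim, with the +x clip hanging straight at (430,375) in the crop. I'll press a little more to seat it, release, and check from above.

play_rows(commands="0 0 -0.05 0 0 0;0 0 0 0 0 0;0 0 0 0 0 0;0 0 0.1 0 0 0;0 0 0 0 0 0")

```text
time_s: 10.25
tcp_pos: [0.4581, -0.0257, 0.0307]
ee_rot: [[0.996, -0.085, 0.001], [-0.085, -0.996, 0.0], [0.001, -0.0, -1.0]]
wrist_force: [1.8, -0.0, 0.5]
gripper_width: 0.729
gripper_force: 30.0
```

play_rows(commands="0 0 0 0 0 0;0 0 0 0 0 0;0 0 0 0 0 0;0 0 0.3 0 0 0;0 0 0.8 0 0 0;0 0 1 0 0 0;0 0 1 0 0 0;0 0 1 0 0 0;0 0 1 0 0 0;0 0 0.5 0 0 0;0 0 0 0 0 0;0 0 0 0 0 0", grip=87)

```text
time_s: 11.45
tcp_pos: [0.4573, -0.0258, 0.1981]
ee_rot: [[0.996, -0.085, -0.0], [-0.085, -0.996, 0.0], [-0.001, -0.0, -1.0]]
wrist_force: [0.0, -0.2, -0.8]
gripper_width: 1.001
gripper_force: 0.0
```

```bash
cat >> h.py <<'E'
def levels(x,y,z,cx,n):
    for lo in (-50,-20,10,38):
        m=(x>cx+lo)&(x<cx+lo+12)&(abs(y)<25); print(n,lo,m.sum(),np.median(z[m]).round(2) if m.any() else None)
E
python3 -c "
from h import *
p,d,ci,W=look('w5',.459,-.025,(.034,.06))
x,y,z=tool(W)
lugs(W,.459,-.025,.0495); levels(x,y,z,1.3,'cov')
f=np.load('top0.npz')
p,d,ci=grab('top');Wt=cloud(d,ci);lugs(Wt,.57,-.2615,.0693)
"
```

```text
tcp [ 0.4573 -0.0258  0.1981] yaw -4.89 z [-5.e-04  4.e-04 -1.e+00] t 11.45
cam [ 0.529 -0.032  0.36 ] axis [-0.262  0.021 -0.965]
(np.float64(0.04960308287070424), array([ 0.45702249, -0.0262326 ]), (115.62523651123047, 64.25897216796875), -5.0712738037109375, 5486)
lugs c [ 0.4594 -0.0264] sep 0.0601 yaw -4.78 [138 122]
cov -50 451 49.64
cov -20 513 49.68
cov 10 1132 309.4
cov 38 586 49.62
lugs c [ 0.57   -0.2608] sep 0.0632 yaw 4.25 [25 21]
```

View pics/w5.png

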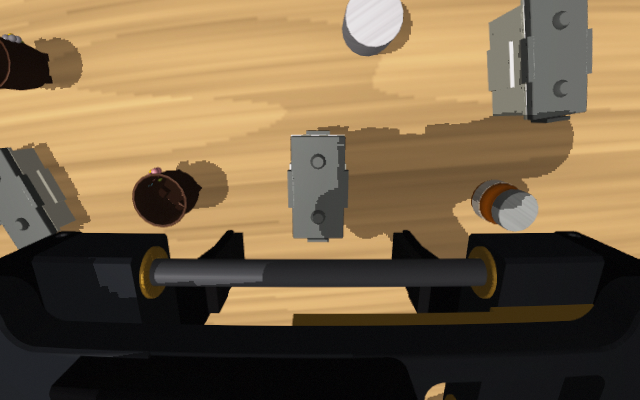

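The cover is level at 49.6 mm at both ends and the middle, so both clips are home. The picture shows it at (318,185) and the deep box at (557,60). Going above the deep box.

play_rows(commands="0.377 -0.785 0.13 0 0 0.128;0.377 -0.785 0.13 0 0 0.128;0.377 -0.785 0.13 0 0 0.128;0.377 -0.785 0.13 0 0 0.128;0.377 -0.785 0.13 0 0 0.128;0.377 -0.785 0.13 0 0 0.128;0.377 -0.785 0.13 0 0 0.128;0.377 -0.785 0.13 0 0 0.128;0.377 -0.785 0.13 0 0 0.128;0.377 -0.785 0.13 0 0 0.128;0 0 0 0 0 0;0 0 0 0 0 0")

```text
time_s: 12.75
tcp_pos: [0.5704, -0.2613, 0.2352]
ee_rot: [[0.994, 0.105, -0.004], [0.105, -0.994, 0.001], [-0.003, -0.002, -1.0]]
wrist_force: [0.9, 0.7, -0.5]
gripper_width: 0.998
gripper_force: 0.0
```

```bash
python3 -c "
from h import *
p,d,ci,W=look('w6',.57,-.261,(.06,.08)); lugs(W,.57,-.261,.0696)
"
```

```text
tcp [ 0.5704 -0.2613  0.2352] yaw 6.06 z [-0.0035  0.0012 -1.    ] t 12.75
cam [ 0.643 -0.254  0.397] axis [-0.264 -0.028 -0.964]
(np.float64(0.06962234449575197), array([ 0.57006067, -0.26199802]), (116.02584075927734, 64.1244888305664), 4.751737594604492, 5014)
lugs c [ 0.5723 -0.2618] sep 0.06 yaw 4.58 [123 112]
```

play_rows(commands="0.06 -0.02 -0.6 0 0 -0.17;0 0 -1 0 0 0;0 0 -1 0 0 0;0 0 -1 0 0 0;0 0 -1 0 0 0;0 0 -0.8 0 0 0;0 0 -0.5 0 0 0;0 0 -0.35 0 0 0;0 0 0 0 0 0;0 0 0 0 0 0")

```text
time_s: 13.8
tcp_pos: [0.5732, -0.2616, 0.0504]
ee_rot: [[0.997, 0.082, 0.001], [0.082, -0.997, -0.0], [0.001, 0.0, -1.0]]
wrist_force: [0.2, -0.2, -0.3]
gripper_width: 1.001
gripper_force: 0.0
```

play_rows(commands="0 0 0 0 0 0;0 0 0 0 0 0;0 0 0 0 0 0;0 0 0 0 0 0;0 0 0 0 0 0", grip=50)

```text
time_s: 14.3
tcp_pos: [0.573, -0.2618, 0.0502]
ee_rot: [[0.997, 0.081, 0.001], [0.081, -0.997, -0.0], [0.001, 0.0, -1.0]]
wrist_force: [-0.1, 0.9, 1.6]
gripper_width: 0.729
gripper_force: 30.0
```

play_rows(commands="0 0 0.2 0 0 0;0 0 0.6 0 0 0;0 0 1 0 0 0;0 0 1 0 0 0;0 0 0.87 0 0 0;0 0 0 0 0 0;-0.36 0.74 0 0 0 -0.11;-0.36 0.74 0 0 0 -0.11;-0.36 0.74 0 0 0 -0.11;-0.36 0.74 0 0 0 -0.11;-0.36 0.74 0 0 0 -0.11;-0.36 0.74 0 0 0 -0.11;-0.36 0.74 0 0 0 -0.11;-0.36 0.74 0 0 0 -0.11;-0.36 0.74 0 0 0 -0.11;-0.36 0.74 0 0 0 -0.11;0 0 0 0 0 0;0 0 0 0 0 0")

```text
time_s: 16.1
tcp_pos: [0.464, -0.0397, 0.1589]
ee_rot: [[0.997, -0.082, -0.002], [-0.082, -0.997, -0.0], [-0.002, 0.0, -1.0]]
wrist_force: [-0.9, 0.0, -3.1]
gripper_width: 0.734
gripper_force: 30.0
```

```bash
cat >> h.py <<'E'
def held():
    s=r.sense(); p,d,ci,W=look('h%d'%int(s['time_s']*100),.459,-.026,(.03,.3)); x,y,z=tool(W); T=s['tcp_pos'][2]*1000
    ext(x,y,z,(abs(z-T-19.5)<4)&(x>22)&(x<58)&(abs(y)<29),'platefront')
    m=(abs(z-T-19.5)<4)&(x>22)&(x<52)&(abs(y)<25); A=np.c_[x[m],y[m],np.ones(m.sum())]; print('plane',np.linalg.lstsq(A,z[m]-T,rcond=None)[0].round(4))
    k=np.median(z[m])
    ext(x,y,z,(z>k+2)&(z<k+9)&(x>15)&(x<50)&(abs(y)<14),'lug')
E
python3 -c "
from h import *
held()"
```

```text
tcp [ 0.464  -0.0397  0.1589] yaw -4.73 z [-1.9e-03 -2.0e-04 -1.0e+00] t 16.1
cam [ 0.536 -0.046  0.32 ] axis [-0.263  0.02  -0.965]
(np.float64(0.2708873454655464), array([ 0.48646738, -0.04145938]), (150.3783721923828, 28.325389862060547), 84.31414794921875, 26191)
platefront 6999 x [22.2 54.7] y [-27.5  27.6] z 178.2
plane [-1.25000e-02  4.00000e-04  1.99713e+01]
lug 699 x [22.4 36.8] y [-7.1  7. ] z 183.8
```

play_rows(commands="-0.068 0.222 0 0 0 0;-0.068 0.222 0 0 0 0;0 0 -0.4 0 0 0;0 0 -0.4 0 0 0;0 0 -0.4 0 0 0;0 0 -0.3 0 0 0;0 0 0 0 0 0;0 0 0 0 0 0")

```text
time_s: 16.95
tcp_pos: [0.4611, -0.0265, 0.115]
ee_rot: [[0.997, -0.083, 0.0], [-0.083, -0.997, -0.0], [0.0, 0.0, -1.0]]
wrist_force: [-0.5, 0.7, -3.7]
gripper_width: 0.73
gripper_force: 30.0
```

play_rows(commands="-0.04 0 -0.1 0 0 0;0 0 -0.1 0 0 0;0 0 -0.08 0 0 0;0 0 0 0 0 0;0 0 0 0 0 0")

```text
time_s: 17.45
tcp_pos: [0.4596, -0.0265, 0.1065]
ee_rot: [[0.997, -0.083, 0.0], [-0.083, -0.997, -0.0], [0.0, 0.0, -1.0]]
wrist_force: [0.3, -0.3, -3.3]
gripper_width: 0.732
gripper_force: 30.0
```

play_rows(commands="0 0 -0.06 0 0 0;0 0 -0.06 0 0 0;0 0 0 0 0 0;0 0 0 0 0 0")

```text
time_s: 17.85
tcp_pos: [0.4595, -0.0266, 0.1028]
ee_rot: [[0.997, -0.083, -0.0], [-0.083, -0.997, -0.0], [-0.0, 0.0, -1.0]]
wrist_force: [0.2, 0.2, -2.3]
gripper_width: 0.734
gripper_force: 30.0
```

play_rows(commands="0 0 -0.04 0 0 0;0 0 -0.03 0 0 0;0 0 0 0 0 0;0 0 0 0 0 0")

```text
time_s: 18.25
tcp_pos: [0.4596, -0.0266, 0.1007]
ee_rot: [[0.997, -0.083, -0.0], [-0.083, -0.997, -0.0], [-0.0, 0.0, -1.0]]
wrist_force: [-0.2, 0.0, -3.0]
gripper_width: 0.735
gripper_force: 30.0
```

play_rows(commands="0 0 -0.03 0 0 0;0 0 0 0 0 0;0 0 0 0 0 0")

```text
time_s: 18.55
tcp_pos: [0.4597, -0.0265, 0.1002]
ee_rot: [[0.997, -0.083, 0.0], [-0.083, -0.997, -0.0], [0.0, -0.0, -1.0]]
wrist_force: [-1.3, 0.9, 0.1]
gripper_width: 0.731
gripper_force: 30.0
```

Contact at the expected height (100.2 mm). Settling, releasing, and rising to check.

play_rows(commands="0 0 -0.02 0 0 0;0 0 0 0 0 0;0 0 0 0 0 0")

```text
time_s: 18.85
tcp_pos: [0.4598, -0.0265, 0.1001]
ee_rot: [[0.997, -0.083, 0.001], [-0.083, -0.997, -0.0], [0.001, 0.0, -1.0]]
wrist_force: [-2.9, 2.1, 5.5]
gripper_width: 0.731
gripper_force: 30.0
```

play_rows(commands="0 0 0 0 0 0;0 0 0 0 0 0;0 0 0 0 0 0;0 0 0.3 0 0 0;0 0 0.8 0 0 0;0 0 1 0 0 0;0 0 1 0 0 0;0 0 1 0 0 0;0 0 1 0 0 0;0 0 0.4 0 0 0;0 0 0 0 0 0;0 0 0 0 0 0", grip=87)

```text
time_s: 20.05
tcp_pos: [0.4588, -0.0265, 0.2632]
ee_rot: [[0.996, -0.084, -0.002], [-0.084, -0.996, 0.0], [-0.002, -0.0, -1.0]]
wrist_force: [-0.4, -0.3, -0.2]
gripper_width: 0.999
gripper_force: 0.0
```

```bash
python3 -c "
from h import *
p,d,ci,W=look('w7',.459,-.026,(.1,.14))
x,y,z=tool(W); lugs(W,.459,-.026,.1195); levels(x,y,z,0,'deep')
"
```

```text
tcp [ 0.4588 -0.0265  0.2632] yaw -4.81 z [-1.9e-03  2.0e-04 -1.0e+00] t 20.05
cam [ 0.531 -0.033  0.425] axis [-0.263  0.02  -0.965]
(np.float64(0.11963592119402153), array([ 0.45664929, -0.02673885]), (115.45745849609375, 63.94743347167969), -4.813499450683594, 5628)
lugs c [ 0.4595 -0.0269] sep 0.0603 yaw -4.36 [146 123]
deep -50 490 119.79
deep -20 515 119.69
deep 10 995 120.62
deep 38 589 119.65
```

The deep box sits flat at 119.7 mm and centred. Now the shallow grey box.

play_rows(commands="0.035 0.93 -0.1 0 0 0.204;0.035 0.93 -0.1 0 0 0.204;0.035 0.93 -0.1 0 0 0.204;0.035 0.93 -0.1 0 0 0.204;0.035 0.93 -0.1 0 0 0.204;0.035 0.93 -0.1 0 0 0.204;0.035 0.93 -0.1 0 0 0.204;0.035 0.93 -0.1 0 0 0.204;0.035 0.93 -0.1 0 0 0.204;0.035 0.93 -0.1 0 0 0.204;0.035 0.93 -0.1 0 0 0.204;0.035 0.93 -0.1 0 0 0.204;0.035 0.93 -0.1 0 0 0.204;0 0 0 0 0 0;0 0 0 0 0 0")

```text
time_s: 21.6
tcp_pos: [0.4725, 0.3358, 0.2231]
ee_rot: [[0.951, 0.31, -0.003], [0.31, -0.951, -0.003], [-0.004, 0.002, -1.0]]
wrist_force: [-0.1, -0.3, -0.4]
gripper_width: 0.997
gripper_force: 0.0
```

```bash
python3 -c "
from h import *
p,d,ci,W=look('w8',.474,.336,(.033,.06)); lugs(W,.474,.336,.0416)
"
```

```text
tcp [0.4725 0.3358 0.2231] yaw 18.03 z [-0.0029 -0.0033 -1.    ] t 21.6
cam [0.542 0.358 0.385] axis [-0.252 -0.086 -0.964]
(np.float64(0.04168429482839833), array([0.47348914, 0.33541144]), (115.77052307128906, 63.37308883666992), 16.955642700195312, 4571)
lugs c [0.4755 0.3367] sep 0.06 yaw 16.64 [115 102]
```

View pics/w8.png

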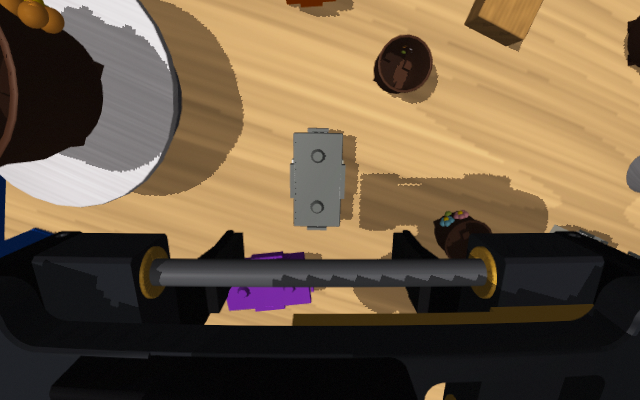

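The shallow grey box is at (317,180), with the purple decoy well clear at (265,280). Descending.

play_rows(commands="0.08 0.02 -0.6 0 0 -0.157;0 0 -1 0 0 0;0 0 -1 0 0 0;0 0 -1 0 0 0;0 0 -1 0 0 0;0 0 -1 0 0 0;0 0 -0.7 0 0 0;0 0 -0.35 0 0 0;0 0 -0.15 0 0 0;0 0 0 0 0 0;0 0 0 0 0 0")

```text
time_s: 22.75
tcp_pos: [0.4763, 0.3372, 0.0225]
ee_rot: [[0.958, 0.287, 0.002], [0.287, -0.958, 0.002], [0.002, -0.001, -1.0]]
wrist_force: [0.0, 0.2, 0.9]
gripper_width: 1.003
gripper_force: 0.0
```

play_rows(commands="0 0 0 0 0 0;0 0 0 0 0 0;0 0 0 0 0 0;0 0 0 0 0 0;0 0 0 0 0 0", grip=50)

```text
time_s: 23.25
tcp_pos: [0.4757, 0.337, 0.0216]
ee_rot: [[0.958, 0.287, 0.0], [0.287, -0.958, 0.0], [0.0, -0.0, -1.0]]
wrist_force: [0.0, -0.5, 1.5]
gripper_width: 0.729
gripper_force: 30.0
```

play_rows(commands="0 0 0.2 0 0 0;0 0 0.7 0 0 0;0 0 1 0 0 0;0 0 1 0 0 0;0 0 1 0 0 0;-0.043 -0.9 0.25 0 0 -0.191;-0.043 -0.9 0.25 0 0 -0.191;-0.043 -0.9 0.25 0 0 -0.191;-0.043 -0.9 0.25 0 0 -0.191;-0.043 -0.9 0.25 0 0 -0.191;-0.043 -0.9 0.25 0 0 -0.191;-0.043 -0.9 0.25 0 0 -0.191;-0.043 -0.9 0.25 0 0 -0.191;-0.043 -0.9 0.25 0 0 -0.191;-0.043 -0.9 0.25 0 0 -0.191;-0.043 -0.9 0.25 0 0 -0.191;-0.043 -0.9 0.25 0 0 -0.191;-0.043 -0.9 0.25 0 0 -0.191;0 0 0 0 0 0;0 0 0 0 0 0")

```text
time_s: 25.25
tcp_pos: [0.4582, -0.0147, 0.2354]
ee_rot: [[0.997, -0.083, -0.001], [-0.083, -0.997, 0.001], [-0.001, -0.0, -1.0]]
wrist_force: [-0.5, 0.3, -3.1]
gripper_width: 0.727
gripper_force: 30.0
```

```bash
python3 -c "
from h import *
held()"
```

```text
tcp [ 0.4582 -0.0147  0.2354] yaw -4.77 z [-9.e-04  5.e-04 -1.e+00] t 25.25
cam [ 0.53  -0.021  0.397] axis [-0.262  0.02  -0.965]
(np.float64(0.2553893545662045), array([ 0.48740509, -0.0177801 ]), (82.08104705810547, 52.80610656738281), 85.67273712158203, 11712)
platefront 7214 x [22.2 55.7] y [-28.2  26.9] z 255.4
plane [-9.60000e-03 -2.80000e-03  2.04401e+01]
lug 726 x [23.1 37.5] y [-8.   6.6] z 260.8
```

play_rows(commands="0.03 -0.19 0 0 0 0;0 -0.19 0 0 0 0;0 0 -0.5 0 0 0;0 0 -0.7 0 0 0;0 0 -0.7 0 0 0;0 0 -0.5 0 0 0;0 0 -0.2 0 0 0;0 0 0 0 0 0;0 0 0 0 0 0")

```text
time_s: 26.2
tcp_pos: [0.4605, -0.0255, 0.1584]
ee_rot: [[0.997, -0.081, 0.001], [-0.081, -0.997, -0.0], [0.001, -0.0, -1.0]]
wrist_force: [0.1, 0.6, -2.1]
gripper_width: 0.73
gripper_force: 30.0
```

play_rows(commands="-0.03 -0.015 -0.1 0 0 0;0 0 -0.1 0 0 0;0 0 -0.07 0 0 0;0 0 0 0 0 0;0 0 0 0 0 0")

```text
time_s: 26.7
tcp_pos: [0.4589, -0.0261, 0.1497]
ee_rot: [[0.997, -0.082, 0.0], [-0.082, -0.997, -0.0], [0.0, 0.0, -1.0]]
wrist_force: [1.1, 0.4, -3.5]
gripper_width: 0.731
gripper_force: 30.0
```

play_rows(commands="0 0 -0.07 0 0 0;0 0 -0.07 0 0 0;0 0 -0.05 0 0 0;0 0 0 0 0 0;0 0 0 0 0 0")

```text
time_s: 27.2
tcp_pos: [0.4588, -0.0261, 0.1439]
ee_rot: [[0.997, -0.082, -0.0], [-0.082, -0.997, -0.0], [-0.0, 0.0, -1.0]]
wrist_force: [0.8, 0.2, -3.0]
gripper_width: 0.73
gripper_force: 30.0
```

play_rows(commands="0 0 -0.04 0 0 0;0 0 -0.03 0 0 0;0 0 0 0 0 0;0 0 0 0 0 0")

```text
time_s: 27.6
tcp_pos: [0.4588, -0.0261, 0.1418]
ee_rot: [[0.997, -0.082, -0.0], [-0.082, -0.997, -0.0], [-0.0, 0.0, -1.0]]
wrist_force: [-0.0, -0.7, -3.1]
gripper_width: 0.728
gripper_force: 30.0
```

play_rows(commands="0 0 -0.02 0 0 0;0 0 0 0 0 0;0 0 0 0 0 0")

```text
time_s: 27.9
tcp_pos: [0.459, -0.0261, 0.1415]
ee_rot: [[0.997, -0.081, 0.0], [-0.081, -0.997, -0.0], [0.0, -0.0, -1.0]]
wrist_force: [-1.4, -0.2, 0.2]
gripper_width: 0.729
gripper_force: 30.0
```

Contact at 141.5 mm, as expected. Settling, releasing, and rising.

play_rows(commands="0 0 -0.02 0 0 0;0 0 0 0 0 0;0 0 0 0 0 0")

```text
time_s: 28.2
tcp_pos: [0.4591, -0.0261, 0.1415]
ee_rot: [[0.997, -0.081, 0.001], [-0.081, -0.997, -0.0], [0.001, 0.0, -1.0]]
wrist_force: [-2.3, 1.1, 5.3]
gripper_width: 0.733
gripper_force: 30.0
```

play_rows(commands="0 0 0 0 0 0;0 0 0 0 0 0;0 0 0 0 0 0;0 0 0.3 0 0 0;0 0 0.8 0 0 0;0 0 1 0 0 0;0 0 1 0 0 0;0 0 1 0 0 0;0 0 1 0 0 0;0 0 0.4 0 0 0;0 0 0 0 0 0;0 0 0 0 0 0", grip=87)

```text
time_s: 29.4
tcp_pos: [0.4582, -0.0261, 0.3045]
ee_rot: [[0.997, -0.082, -0.002], [-0.082, -0.997, 0.0], [-0.002, -0.0, -1.0]]
wrist_force: [-0.3, -0.4, 0.1]
gripper_width: 0.999
gripper_force: 0.0
```

```bash
python3 -c "
from h import *
p,d,ci,W=look('w9',.459,-.026,(.14,.18))
x,y,z=tool(W); lugs(W,.459,-.026,.1615); levels(x,y,z,0,'shal')
p,d,ci=grab('scene'); cv2.imwrite('pics/s2.png',cv2.resize(p[80:260,180:440],(780,540),interpolation=cv2.INTER_CUBIC))
"
```

```text
tcp [ 0.4582 -0.0261  0.3045] yaw -4.7 z [-2.e-03  3.e-04 -1.e+00] t 29.4
cam [ 0.53  -0.032  0.466] axis [-0.263  0.02  -0.965]
(np.float64(0.16159864356686596), array([ 0.45665979, -0.02654098]), (115.8385238647461, 64.0667953491211), -4.4272613525390625, 5654)
lugs c [ 0.4589 -0.0267] sep 0.0597 yaw -4.56 [147 125]
shal -50 493 161.63
shal -20 510 161.6
shal 10 1009 162.41
shal 38 595 161.63
```

View pics/s2.png

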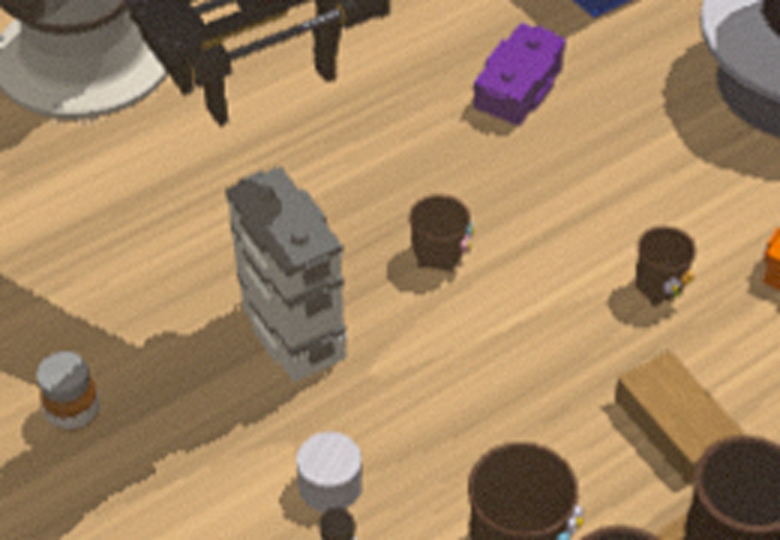

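The stack stands straight at (290,270), with three levels, the top flat at 161.6 mm and the bystanders where they were. Handing in.

```bash
python3 -c "
from h import *
print(r.finish_job())"
```

```text
the job is handed in; nothing more can be done
None
```

The job is handed in at about 29 s: the cover reads fully down on the tub, the deep box is on it and the shallow box on top. Each level measured flat at its expected height, and nothing else looked disturbed. The far-end (-x) clip was never in view, so I judged it snapped because the cover sat level at its home height.

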